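# Strip the press mould and put its parts away

### The arm

A 6-joint arm with a two-finger parallel gripper is mounted at the origin on the work surface. World frame = base frame: x ahead of the robot, y to its left, z up, the work surface at z = 0. Lengths are in m, angles in rad, forces in N, time in s.
With the tool pointing down it reaches from about 0.4 to 0.925 m from the base axis. Payload 3.4 kg.
Tool frame: the origin (TCP) lies between the finger pads; the fingertips stand 17 mm ahead of it and the grasp point (between the pads) lies 2 mm behind it; z points along the fingers, y is the line along which they close (so a half turn about z gives the same grasp; the last joint's range is limited). The gripper opens to 85 mm and grips with 20 to 120 N. Pads are 22 mm wide; open, the fingers measure 114 mm over their backs; the gripper's body (76 mm by 85 mm) begins 54 mm behind the grasp point. The pads swing forward as they close: fully open they stand 13 mm farther back than shut.
Start: joints at [-1.343, 0.307, 1.506, -0, 1.328, -0.073], TCP at [0.171, -0.549, 0.248] pointing down, gripper open.
Joint ranges: [-3.12, 3.12], [-1.05, 2.28], [0.14, 2.33], [-1.42, 4.57], [0.1, 2.73], [-2.68, 2.68]. Speed limits (rad/s): [2.57, 2.57, 3.14, 3.14, 3.14, 3.14].

### API

Orientations are given as a unit quaternion [w, x, y, z].
In Python, from cell import manip, get_image, camera_params, ticket gives the robot as it stands. The module is installed in compiled form; this text tells all that it offers.
- The arm moves only by the tool apply_moves, never from a script. Its argument "motion" is a list of rows, each an object with "travel": the shift along the tool's x, y, z in cm, a list of three; "rotation": the turn, a rotation vector about the tool's x, y, z in degrees, a list of three. A call has 1 to 10 rows; each row is the pose to reach, as a shift and turn from the pose commanded when the call began, along the tool's axes at that moment; what a row does not reach only later rows make up. A row lasts 1/12 s, in which the tool goes at most 41.7 mm and 7.16 degrees, less where a joint would pass 70% of its speed; a pose out of reach is approached as far as the arm can. A call with a gripper value outside its range is refused whole. "jaw" is the finger opening in cm, from 0 to 8.54, set as the call begins (left out, the last holds). The fingers move at their own pace and stop on an object; the grip force is fixed at half the most. Time passes only in rows, so rows that repeat a pose let the fingers close. It gives the time, the measured TCP pose, the force, the opening and the grip force at its end, in the units of the state.
- manip.state(): the state, without advancing time (a new reading comes with each control period).
- get_image(name): name is "scene" or "top"; returns the picture (420x560x3 uint8, red, green, blue); there is no depth.
- camera_params(name): a dict with "mtx" (3x3 intrinsics, pixels), "R" (3x3) and "t" (3): a world point X has camera coordinates R X + t. Camera axes: x right, y down, z forward; pixel columns grow to the right and rows downward; lengths in m; the calibration is good to about 2 mm. A picture is of the moment at which its call begins. camera_params takes no time and is no camera call.
- ticket.sign_off(): hands the job in; it is judged then, once.
The state is a dict: "t": time; "qpos": joint angles; "qd": joint speeds; "joint_efforts": joint torques, N m; "eef_pos": TCP position; "eef_rot": TCP orientation; "wrist_force": force on the tool from outside, world axes, zero at the start; "wrist_torque": the same for the moment, N m; "width": finger opening in m; "finger_force": force on a finger pad.
Only numpy, scipy, OpenCV 4.12 (cv2) and the standard library are available. Lean on these libraries where they do the work, as an engineer would, in place of code of your own. Each camera call takes 0.05 s, during which the arm holds its last target. There are 200 camera calls.

### The job

Take the stacked press mould apart from the top and put every part away: the wooden-knobbed plunger with its pin in the hole of the wooden block, the small collar down over the thin post, the big collar down over the thick post, and the black base slab lying flat on the aluminium rest between its two end lips, lengthwise. Each part must be fully down on its place and let go; do not tip any part over, and leave the glass tumbler and the glass vase where they stand, upright.

Things in the scene. Friction and masses are not known exactly. Their poses are not given: they have to be found in the camera images.
- plunger_c (a point): Plunger on top of the stack, upright, 54 mm high: steel pin 14 mm diameter, 20 mm long; above it a steel flange 38 mm diameter, 10 mm thick; above that a wooden knob to grip, 26 mm diameter, 24 mm high. Point: on the axis half-way up, 7 mm over the flange's underside; the knob spans 3 to 27 mm above it. z up. At the start the pin hangs loosely in the small collar. About 0.16 kg.
- small_collar_c (a point): Dark steel ring, second from the top of the stack, 48 mm outer diameter, 28 mm hole right through, 24 mm high. The point is its centre, half-way up; z is its axis. About 0.22 kg. It lies on the big collar.
- big_collar_c (a point): Bright steel ring, third from the top, 64 mm outer diameter, 36 mm hole right through, 28 mm high. The point is its centre, half-way up; z is its axis. About 0.48 kg. It lies on the base slab.
- slab_c (a point): Black graphite base slab at the bottom of the stack, lying on the table, 110 mm long (its x), 62 mm wide (its y), 28 mm thick. The point is its centre, half-way up. About 0.34 kg. The stack is roughly centred on it; the whole stack is 114 mm high.
- block: Fixed dark wooden block, 74 x 74 mm, 34 mm high, with one upright round hole 30 mm in diameter and 28 mm deep in the middle of its top: the plunger's place; its flange then lies on the block's top, centred within 8 mm by the hole. Origin: centre of its underside, on the table; z up.
- thin_post: Fixed thin upright steel post 10 mm in diameter with a tapered top, on a round grey foot 64 mm in diameter and 10 mm thick; post top 46 mm above the table. The small collar's place, lying on the foot. Origin: centre of the foot's underside; z up.
- thick_post: Fixed thick upright steel post 20 mm in diameter with a tapered top, on a round grey foot 84 mm in diameter and 10 mm thick; post top 46 mm above the table. The big collar's place, lying on the foot. Origin: centre of the foot's underside; z up.
- rest: Fixed aluminium rest plate for the slab, 150 mm long (its x), 90 mm wide (its y); its floor is 6 mm above the table. Across each short end a lip 8 mm thick, 14 mm high above the table, leaves 134 mm between the lips; long sides open. The slab lies centred, length along the rest's x, either way round. Origin: centre of the underside; z up.
- tumbler_c (a point): Green glass tumbler standing on the table, about 68 mm across the rim and 90 mm high, to be left alone. The point is half-way up its axis.
- vase_c (a point): Amber glass vase standing on the table, at most 68 mm across and 110 mm high, to be left alone. The point is half-way up its axis.
Mind the look-alikes: they are no part of the job. Leave any pink or purple look-alike of the part that bears big_collar_c alone.

How it is judged:
By the outcome, as a careful person would: the job done as asked, in the order asked, and still so for the second after the job is handed in, with the robot touching nothing.
It also fails if it takes over 112 s, if anything falls off the work surface, if the arm or the gripper's body presses on something with over 40 N, if the wrist force passes 120 N, or if a joint passes its speed limit or range.

## Working session

There is one attempt and no reset: what is moved stays moved. The work goes in short steps, Python scripts to look and compute and a tool call to move; the robot and the scene stay as the last step left them, time stands still between calls to the robot, and variables do not carry over. Pictures are saved under pics/ and viewed, at most 14 in all, crops included, and the job is handed in when it is done.

Besides the shell and the picture viewer there is one more tool, called after "Request:" as name(argument=value, ...), one argument or row to a line, values as JSON. apply_moves: Moves the arm, as the interface text tells. Its arguments: {"type":"object","properties":{"motion":{"type":"array","items":{"type":"object","properties":{"travel":{"type":"array","items":{"type":"number"}},"rotation":{"type":"array","items":{"type":"number"}}}}},"jaw":{"type":"number"}},"required":["motion"]}

```bash
mkdir -p pics; python3 - <<'E'
from cell import manip,get_image,camera_params
import cv2,numpy as np
for n in("scene","top"):
    im=get_image(n); cv2.imwrite(f"pics/{n}0.png",im[:,:,::-1]); p=camera_params(n)
    print(n,np.round(p["mtx"],1).tolist(),np.round(p["R"],4).tolist(),np.round(p["t"],4).tolist(),"C",np.round(-p["R"].T@p["t"],3))
s=manip.state();print(s)
E
```

```text
scene [[518.7, 0.0, 283.7], [0.0, 518.7, 205.2], [0.0, 0.0, 1.0]] [[0.5096, 0.8604, -0.0011], [0.6871, -0.4077, -0.6014], [-0.5179, 0.3057, -0.7989]] [-0.2378, -0.3059, 1.6397] C [ 1.181 -0.421  1.126]
top [[450.4, 0.0, 284.2], [0.0, 450.4, 211.0], [0.0, 0.0, 1.0]] [[-0.0176, -0.9998, -0.0107], [-0.9993, 0.0179, -0.0329], [0.033, 0.0101, -0.9994]] [0.0002, 0.4937, 1.3246] C [ 0.45  -0.022  1.34 ]
{'t': 0.1, 'qpos': array([-1.34248043e+00,  3.07477162e-01,  1.50751097e+00,  1.65062169e-05,
        1.32843302e+00, -7.35312748e-02]), 'qd': array([-5.09485152e-05, -6.83758005e-04, -3.06383187e-03, -1.22813299e-03,
       -5.56335558e-04, -5.51434238e-04]), 'joint_efforts': array([ 1.38448238e-03, -4.58526564e+01, -2.52607656e+01, -1.05276424e-04,
        5.56177343e-03, -2.62355385e-06]), 'eef_pos': array([ 0.17076963, -0.54843908,  0.24749718]), 'eef_rot': array([-9.12134432e-04,  9.88632523e-01,  1.50349257e-01, -6.26993377e-05]), 'wrist_force': array([-0.11731102,  0.50995177, -0.71055704]), 'wrist_torque': array([-0.02616596, -0.03377639, -0.02124927]), 'finger_force': 0.0, 'width': 0.0851964088099445}
```

View pics/scene0.png

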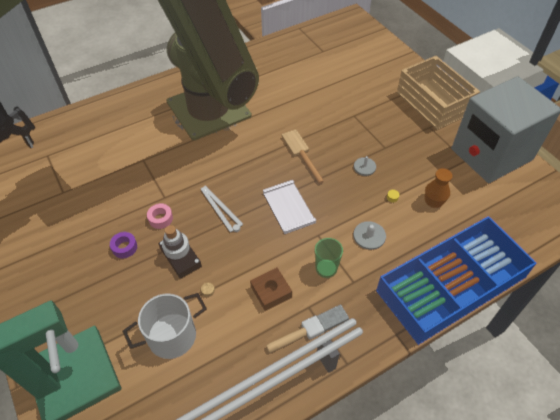

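View pics/top0.png

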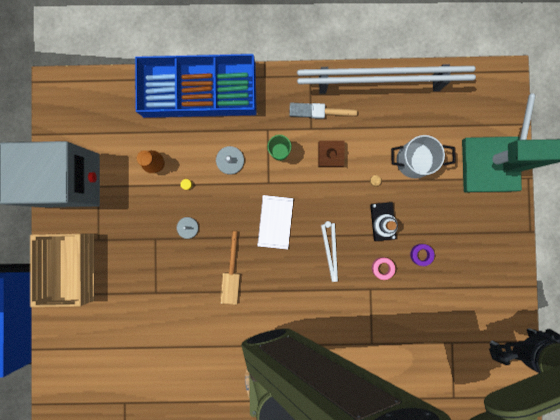

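The top view shows the stack at about (384,222), the pink and purple look-alike rings at (384,268) and (423,255), the block at (332,153) and the rest at (276,222). The thick post is at (230,160), the thin post at (188,228), the tumbler at (280,148) and the vase at (150,160). The bright ring within the stack is the real big collar. I'll confirm that in one enlarged crop while measuring.

```bash
cat > h.py <<'E'
import cv2,numpy as np
from cell import manip,get_image,camera_params
P={n:camera_params(n) for n in("scene","top")}
def ray(n,uv,z):
    p=P[n];C=-p["R"].T@p["t"];d=p["R"].T@np.linalg.solve(p["mtx"],[uv[0],uv[1],1]);return C+d*(z-C[2])/d[2]
def px(n,X):
    p=P[n];c=p["mtx"]@(p["R"]@np.array(X)+p["t"]);return c[:2]/c[2]
def tri(a,b):
    A=[];y=[]
    for n,uv in(("scene",a),("top",b)):
        p=P[n];C=-p["R"].T@p["t"];d=p["R"].T@np.linalg.solve(p["mtx"],[uv[0],uv[1],1]);d/=np.linalg.norm(d)
        M=np.eye(3)-np.outer(d,d);A.append(M);y.append(M@C)
    return np.linalg.lstsq(np.vstack(A),np.hstack(y),rcond=None)[0]
def blobs(im,lo,hi,roi,amin=15):
    x0,y0,x1,y1=roi;hsv=cv2.cvtColor(im[y0:y1,x0:x1],cv2.COLOR_RGB2HSV)
    m=cv2.inRange(hsv,np.array(lo),np.array(hi));m=cv2.morphologyEx(m,cv2.MORPH_CLOSE,np.ones((3,3)))
    cs,_=cv2.findContours(m,cv2.RETR_EXTERNAL,cv2.CHAIN_APPROX_NONE)
    return [c+np.array([x0,y0]) for c in sorted(cs,key=cv2.contourArea,reverse=True) if cv2.contourArea(c)>=amin]
E
python3 - <<'E'
from h import *
S=cv2.imread("pics/scene0.png");T=cv2.imread("pics/top0.png")
def cr(im,c,w=33,s=260):
    return cv2.resize(im[c[1]-w:c[1]+w,c[0]-w:c[0]+w],(s,s),interpolation=cv2.INTER_CUBIC)
m=np.vstack([np.hstack([cr(T,(384,222)),cr(T,(332,153)),cr(T,(276,222))]),np.hstack([cr(S,(177,248)),cr(T,(230,160)),cr(T,(188,228))])])
cv2.imwrite("pics/m1.png",m)
for n,c in(("stack",(384,222)),("slabpatch",(384,237)),("rest",(276,222)),("block",(325,145)),("foot",(224,165)),("foot2",(182,228)),("table",(300,200)),("knob",(390,226))):
    print(n,cv2.cvtColor(T[c[1]-1:c[1]+2,c[0]-1:c[0]+2],cv2.COLOR_BGR2HSV).reshape(-1,3).mean(0).round())
E
```

```text
stack [101.  25. 187.]
slabpatch [107.  35.  78.]
rest [114.   7. 251.]
block [ 11. 159. 106.]
foot [ 98.  33. 171.]
foot2 [ 98.  30. 183.]
table [ 15. 136. 135.]
knob [ 14. 153. 174.]
```

View pics/m1.png

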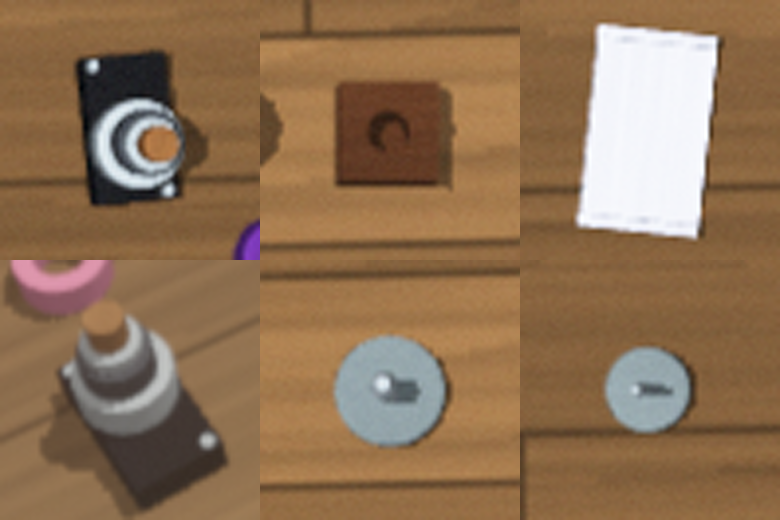

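The crop confirms the stack: a wooden knob, a small ring, a bright big ring and a black slab with two bright screws. The thick post has the larger foot (230,160) and the thin post the smaller one (188,228). The pink and purple rings are separate from the stack. Next I'll measure.

```bash
python3 - <<'E'
from h import *
T=cv2.imread("pics/top0.png")[:,:,::-1].copy();S=cv2.imread("pics/scene0.png")[:,:,::-1].copy()
def rect(im,cs,n,z):
    b=cv2.boxPoints(cv2.minAreaRect(np.vstack(cs)));w=np.array([ray(n,q,z) for q in b]);c=w.mean(0)
    e=[w[1]-w[0],w[2]-w[1]];L=[np.linalg.norm(x) for x in e];l=e[int(np.argmax(L))]
    return c.round(4),np.round(L,4),np.degrees(np.arctan2(l[1],l[0])).round(1)
gl,gh=(85,12,110),(115,70,255)
for n,im,r1,r2 in(("top",T,(210,140,252,180),(174,214,204,243)),("scene",S,(350,218,390,252),(350,155,380,178))):
  for nm,r in(("thick",r1),("thin",r2)):
    lo,hi=(gl,gh) if n=="top" else ((0,0,100),(179,45,255))
    b=blobs(im,lo,hi,r)[0];e=cv2.minEnclosingCircle(b) if n=="top" else cv2.fitEllipse(cv2.convexHull(b))
    u,v,w,h=cv2.boundingRect(b);M=cv2.moments(cv2.convexHull(b));c=(M["m10"]/M["m00"],M["m01"]/M["m00"])
    print(n,nm,np.round(c,1),(w,h),"w",ray(n,c,.008).round(4),"ext",np.linalg.norm(ray(n,(u,c[1]),.01)-ray(n,(u+w,c[1]),.01)).round(4))
b=blobs(T,(0,0,215),(179,40,255),(250,188,302,256))
print("rest",rect(T,b[:1],"top",.008))
b=blobs(S,(0,0,170),(179,40,255),(258,175,320,235));print("rest s",rect(S,b[:1],"scene",.008))
b=blobs(T,(0,120,0),(14,255,125),(312,136,352,170));print("block",rect(T,b[:1],"top",.034),cv2.contourArea(b[0]))
b=blobs(T,(85,0,0),(140,255,112),(366,198,402,246));print("slab",rect(T,b,"top",.026),len(b))
kt=blobs(T,(5,110,130),(22,255,255),(380,215,399,236));ks=blobs(S,(5,90,120),(22,255,255),(160,222,180,242))
for n,k in(("top",kt),("scene",ks)): print("knob",n,[(cv2.boundingRect(x),cv2.minEnclosingCircle(x)) for x in k][:3])
print("knob top plane",ray("top",cv2.minEnclosingCircle(kt[0])[0],.114))
# bright big ring hull
b=blobs(T,(85,5,150),(120,60,255),(369,205,400,242));h=cv2.convexHull(np.vstack(b));print("ring",cv2.minEnclosingCircle(h),ray("top",cv2.minEnclosingCircle(h)[0],.056))
E
```

```text
top thick [229.6 160. ] (28, 27) w [0.6483 0.1513 0.008 ] ext 0.0833
top thin [187.1 227.5] (21, 20) w [0.4499 0.2801 0.008 ] ext 0.0623
scene thick [369.4 234.9] (32, 27) w [0.652  0.1479 0.008 ] ext 0.0826
scene thin [364.7 165.4] (22, 20) w [0.4515 0.2784 0.008 ] ext 0.0628
rest (array([0.4622, 0.0188, 0.008 ]), array([0.1511, 0.0887]), np.float64(-6.9))
rest s (array([0.4595, 0.0188, 0.008 ]), array([0.0994, 0.1691]), np.float64(-8.7))
block (array([ 0.6562, -0.1522,  0.034 ]), array([0.0844, 0.076 ]), np.float64(-91.1)) 697.5
slab (array([ 0.4585, -0.2985,  0.026 ]), array([0.0695, 0.1047]), np.float64(-176.3)) 1
knob top [((387, 222, 9, 8), ((391.125, 225.125), 4.419517517089844))]
knob scene [((160, 222, 20, 20), ((169.5, 231.5), 13.435129165649414))]
knob top plane [ 0.44651955 -0.29899439  0.114     ]
ring ((387.3995666503906, 226.5567626953125), 13.210445404052734) [ 0.44249539 -0.30143411  0.056     ]
```

```bash
cat >> h.py <<'E'
from scipy.spatial.transform import Rotation as Ro
def go(x,y,z,ydir=None):
    "travel (cm) and rotation (deg) in tool axes to a TCP position, fingers closing along world angle ydir (deg)"
    s=manip.state();q=s["eef_rot"];R=Ro.from_quat([q[1],q[2],q[3],q[0]])
    a=np.radians(ydir) if ydir is not None else np.arctan2(*R.as_matrix()[1::-1,1])
    best=None
    for k in(0,np.pi):
        Y=np.array([np.cos(a+k),np.sin(a+k),0]);Z=np.array([0,0,-1.]);G=Ro.from_matrix(np.c_[np.cross(Y,Z),Y,Z])
        rv=np.degrees((R.inv()*G).as_rotvec())
        if best is None or np.linalg.norm(rv)<np.linalg.norm(best): best=rv
    print("travel",np.round(R.inv().apply(np.array([x,y,z])-s["eef_pos"])*100,2),"rot",best.round(1),"tcp",s["eef_pos"].round(4),"t",round(s["t"],2),"q6",s["qpos"][5].round(2))
E
python3 - <<'E'
from h import *
T=cv2.imread("pics/top0.png")[:,:,::-1].copy();S=cv2.imread("pics/scene0.png")[:,:,::-1].copy()
# block: red-brown, not shadow: red excess and value window
m=blobs(T,(0,140,85),(13,255,135),(314,137,349,171));x=cv2.minAreaRect(m[0]);print("block px",x,ray("top",x[0],.034))
m=blobs(S,(0,90,40),(14,255,140),(245,262,297,312));h=cv2.convexHull(m[0]);print("scene block bbox",cv2.boundingRect(h))
c=np.array([(370.8,204.2),(392.9,202.2),(397.2,238.5),(374.6,241)]);w=np.array([ray("top",q,.028) for q in c]);print("slab",w.mean(0),np.linalg.norm(w-np.roll(w,1,0),axis=1))
d=w[0]+w[1]-w[2]-w[3];print("yaw",np.degrees(np.arctan2(d[1],d[0])))
print("scene check: slab pred",[px("scene",q).round(1).tolist() for q in w])
print("knob tri",tri((170.4,229.7),(391.1,225.1)))
print("tumbler, vase",ray("top",(280,148),.09),ray("top",(150,160),.1))
go(.4455,-.299,.20,w[0][0]*0-83.8)
E
```

```text
block px ((331.0, 153.0), (24.0, 26.0), 90.0) [ 0.65912584 -0.14786785  0.034     ]
scene block bbox (250, 268, 42, 44)
slab [ 0.45734471 -0.29767081  0.028     ] [0.10740303 0.06445404 0.10606913 0.06587229]
yaw 4.89247709533004
scene check: slab pred [[200.9, 259.2], [177.5, 272.4], [157.0, 242.4], [180.0, 229.7]]
knob tri [ 0.44656125 -0.30024064  0.10832116]
tumbler, vase [ 6.66896487e-01 -6.60628805e-04  9.00000000e-02] [0.63871152 0.36031436 0.1       ]
travel [ 33.65 -15.64   4.78] rot [-0.1  0.  11.1] tcp [ 0.1708 -0.5484  0.2475] t 0.1 q6 -0.07
```

Request:
apply_moves(
  motion=[
    {"travel": [33.6, -15.6, 4.8], "rotation": [0, 0, 11.1]},
    {"travel": [33.6, -15.6, 4.8], "rotation": [0, 0, 11.1]},
    {"travel": [33.6, -15.6, 4.8], "rotation": [0, 0, 11.1]},
    {"travel": [33.6, -15.6, 4.8], "rotation": [0, 0, 11.1]},
    {"travel": [33.6, -15.6, 4.8], "rotation": [0, 0, 11.1]},
    {"travel": [33.6, -15.6, 4.8], "rotation": [0, 0, 11.1]},
    {"travel": [33.6, -15.6, 4.8], "rotation": [0, 0, 11.1]},
    {"travel": [33.6, -15.6, 4.8], "rotation": [0, 0, 11.1]},
    {"travel": [33.6, -15.6, 4.8], "rotation": [0, 0, 11.1]},
    {"travel": [33.6, -15.6, 4.8], "rotation": [0, 0, 11.1]},
  ],
  jaw=6.0,
)

```text
t: 0.93
eef_pos: [0.4496, -0.2946, 0.199]
eef_rot: [-0.002, 0.998, 0.057, 0.001]
wrist_force: [-0.2, 0.1, 0.4]
width: 0.06
finger_force: 0.0
```

```bash
python3 - <<'E'
from h import *
go(.4465,-.2995,.110,-84.5)
E
```

```text
travel [-0.38  0.49  8.9 ] rot [-0.2 -0.1  1. ] tcp [ 0.4496 -0.2946  0.199 ] t 0.93 q6 0.79
```

Request:
apply_moves(
  motion=[
    {"travel": [0, 0, 0], "rotation": [0, 0, 0]},
    {"travel": [0, 0, 0], "rotation": [0, 0, 0]},
  ],
)

```text
t: 1.1
eef_pos: [0.445, -0.3, 0.1999]
eef_rot: [-0.0, 0.999, 0.055, -0.001]
wrist_force: [-0.7, 0.7, 0.3]
width: 0.0596
finger_force: 0.0
```

```bash
python3 - <<'E'
from h import *
go(.4465,-.2995,.110,-84.5)
im=get_image("scene");cv2.imwrite("pics/s1.png",cv2.resize(im[150:300,90:290,::-1],(800,600)))
E
```

```text
travel [ 0.17 -0.03  8.99] rot [-0.   0.1  0.8] tcp [ 0.445  -0.3     0.1999] t 1.1 q6 0.79
```

View pics/s1.png

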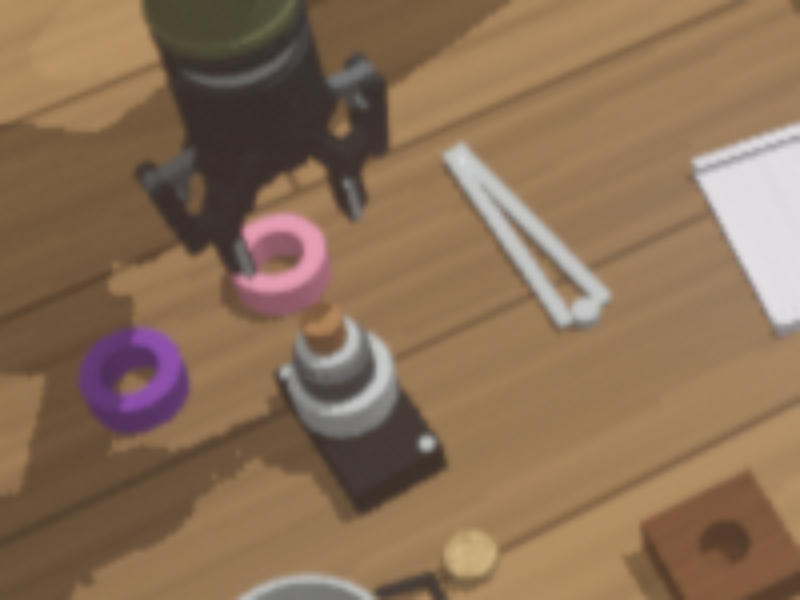

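The gripper hangs open, centred behind and above the stack; the knob is at crop (322,325) and nothing has been disturbed. I'll descend and grip the knob.

Request:
apply_moves(
  motion=[
    {"travel": [0.1, 0, 3], "rotation": [0, 0, 0]},
    {"travel": [0.1, 0, 6], "rotation": [0, 0, 0]},
    {"travel": [0.1, 0, 8], "rotation": [0, 0, 0]},
    {"travel": [0.1, 0, 9], "rotation": [0, 0, 0]},
    {"travel": [0.1, 0, 9], "rotation": [0, 0, 0]},
  ],
)

```text
t: 1.57
eef_pos: [0.4439, -0.3003, 0.1082]
eef_rot: [-0.002, 0.999, 0.053, -0.002]
wrist_force: [-0.3, 0.4, 0.4]
width: 0.0602
finger_force: 0.0
```

Request:
apply_moves(
  motion=[
    {"travel": [0, 0, 0], "rotation": [0, 0, 0]},
    {"travel": [0, 0, 0], "rotation": [0, 0, 0]},
    {"travel": [0, 0, 0], "rotation": [0, 0, 0]},
    {"travel": [0, 0, 0], "rotation": [0, 0, 0]},
    {"travel": [0, 0, 0], "rotation": [0, 0, 0]},
    {"travel": [0, 0, 0], "rotation": [0, 0, 0]},
  ],
  jaw=1.5,
)

```text
t: 2.07
eef_pos: [0.4472, -0.3011, 0.1121]
eef_rot: [0.001, 0.999, 0.054, 0.001]
wrist_force: [-0.8, -0.5, 6.4]
width: 0.024
finger_force: 58.9
```

Request:
apply_moves(
  motion=[
    {"travel": [0, 0, -1], "rotation": [0, 0, 0]},
    {"travel": [0, 0, -3], "rotation": [0, 0, 0]},
    {"travel": [0, 0, -6], "rotation": [0, 0, 0]},
    {"travel": [0, 0, -9], "rotation": [0, 0, 0]},
    {"travel": [0, 0, -9], "rotation": [0, 0, 0]},
    {"travel": [0, 0, -9], "rotation": [0, 0, 0]},
  ],
)

```text
t: 2.57
eef_pos: [0.4476, -0.3008, 0.203]
eef_rot: [0.002, 0.999, 0.054, 0.002]
wrist_force: [-0.2, 0.1, -1.7]
width: 0.0238
finger_force: 59.0
```

```bash
python3 - <<'E'
from h import *
go(.658,-.1485,.200,-84.5)
im=get_image("scene");cv2.imwrite("pics/s2.png",cv2.resize(im[160:285,100:250,::-1],(600,500)))
t=get_image("top");cv2.imwrite("pics/t2.png",t[:,:,::-1])
E
```

```text
travel [ 22.57 -12.87   0.34] rot [ 0.2 -0.2  0.7] tcp [ 0.4476 -0.3008  0.203 ] t 2.57 q6 0.79
```

View pics/s2.png

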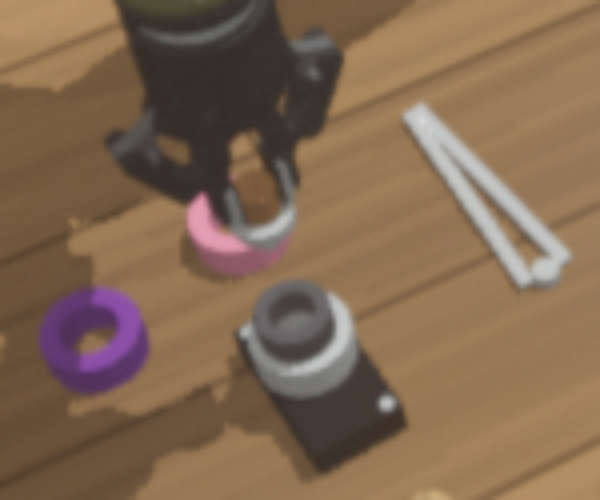

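The plunger is in the gripper, with its knob at crop (258,195). The stack stands undisturbed with the small collar open at (293,315). I'll carry the plunger to the block.

Request:
apply_moves(
  motion=[
    {"travel": [22.6, -12.9, 0.3], "rotation": [0, 0, 0]},
    {"travel": [22.6, -12.9, 0.3], "rotation": [0, 0, 0]},
    {"travel": [22.6, -12.9, 0.3], "rotation": [0, 0, 0]},
    {"travel": [22.6, -12.9, 0.3], "rotation": [0, 0, 0]},
    {"travel": [22.6, -12.9, 0.3], "rotation": [0, 0, 0]},
    {"travel": [22.6, -12.9, 0.3], "rotation": [0, 0, 0]},
    {"travel": [22.6, -12.9, 0.3], "rotation": [0, 0, 0]},
    {"travel": [22.6, -12.9, 0.3], "rotation": [0, 0, 0]},
    {"travel": [22.6, -12.9, 0.3], "rotation": [0, 0, 0]},
    {"travel": [22.6, -12.9, 0.3], "rotation": [0, 0, 0]},
  ],
)

```text
t: 3.5
eef_pos: [0.6552, -0.1479, 0.1958]
eef_rot: [-0.0, 0.999, 0.054, -0.002]
wrist_force: [-0.5, 0.5, 0.0]
width: 0.0239
finger_force: 59.1
```

```bash
python3 - <<'E'
from h import *
go(.658,-.1485,.068,-84.5)
im=get_image("scene");cv2.imwrite("pics/s3.png",im[:,:,::-1])
T=cv2.imread("pics/t2.png")[:,:,::-1].copy()
for nm,lo,hi,z in(("bright",(80,0,150),(125,70,255),.056),("slab",(90,0,0),(140,255,105),.028)):
    b=blobs(T,lo,hi,(366,195,402,246));print(nm,[(cv2.boundingRect(x),cv2.contourArea(x)) for x in b])
E
```

```text
travel [ 0.32  0.1  12.78] rot [-0.   0.2  0.7] tcp [ 0.6552 -0.1479  0.1958] t 3.5 q6 1.18
bright [((375, 214, 20, 25), 114.5)]
slab [((371, 203, 31, 37), 744.0)]
```

```bash
python3 - <<'E'
from h import *
print(ray("scene",(271.2,285.5),.034),tri((271.2,285.5),(331.5,153)))
go(.658,-.1485,.068,-84.5)
E
```

```text
[ 0.66193822 -0.14990393  0.034     ] [ 0.65991427 -0.14932224  0.03016978]
travel [ 0.32  0.06 12.83] rot [-0.   0.2  0.6] tcp [ 0.6552 -0.1482  0.1963] t 3.55 q6 1.18
```

View pics/s3.png

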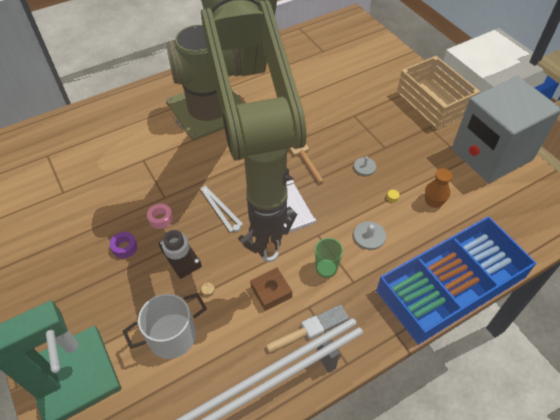

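The plunger hangs at about (270,258) behind and above the block hole at (271,286). Both views agree on the hole at about (0.659, -0.149), so I'll lower it in.

Request:
apply_moves(
  motion=[
    {"travel": [0.4, 0.1, 3], "rotation": [0, 0, 0]},
    {"travel": [0.4, 0.1, 6], "rotation": [0, 0, 0]},
    {"travel": [0.4, 0.1, 8], "rotation": [0, 0, 0]},
    {"travel": [0.4, 0.1, 9], "rotation": [0, 0, 0]},
    {"travel": [0.4, 0.1, 10], "rotation": [0, 0, 0]},
    {"travel": [0.4, 0.1, 11], "rotation": [0, 0, 0]},
    {"travel": [0.4, 0.1, 12], "rotation": [0, 0, 0]},
    {"travel": [0.4, 0.1, 12.6], "rotation": [0, 0, 0]},
    {"travel": [0.4, 0.1, 12.6], "rotation": [0, 0, 0]},
  ],
)

```text
t: 4.3
eef_pos: [0.6605, -0.148, 0.0702]
eef_rot: [-0.0, 0.999, 0.054, -0.001]
wrist_force: [-0.3, 0.8, -1.3]
width: 0.0237
finger_force: 59.1
```

Request:
apply_moves(
  motion=[
    {"travel": [0, 0, 0.15], "rotation": [0, 0, 0]},
    {"travel": [0, 0, 0.3], "rotation": [0, 0, 0]},
    {"travel": [0, 0, 0.4], "rotation": [0, 0, 0]},
    {"travel": [0, 0, 0.4], "rotation": [0, 0, 0]},
  ],
)

```text
t: 4.63
eef_pos: [0.6615, -0.148, 0.0676]
eef_rot: [0.0, 0.999, 0.054, 0.0]
wrist_force: [0.2, -0.4, -0.7]
width: 0.024
finger_force: 59.1
```

Request:
apply_moves(
  motion=[
    {"travel": [0, 0, 0.1], "rotation": [0, 0, 0]},
    {"travel": [0, 0, 0.2], "rotation": [0, 0, 0]},
    {"travel": [0, 0, 0.2], "rotation": [0, 0, 0]},
  ],
)

```text
t: 4.88
eef_pos: [0.6615, -0.1481, 0.0662]
eef_rot: [0.0, 0.999, 0.054, 0.001]
wrist_force: [-1.2, 0.6, 3.3]
width: 0.0237
finger_force: 59.5
```

Light contact at 0.066 m, as predicted, so it is seated. I'll release.

Request:
apply_moves(
  motion=[
    {"travel": [0, 0, 0], "rotation": [0, 0, 0]},
    {"travel": [0, 0, 0], "rotation": [0, 0, 0]},
    {"travel": [0, 0, 0], "rotation": [0, 0, 0]},
    {"travel": [0, 0, 0], "rotation": [0, 0, 0]},
    {"travel": [0, 0, -3], "rotation": [0, 0, 0]},
    {"travel": [0, 0, -7], "rotation": [0, 0, 0]},
    {"travel": [0, 0, -11], "rotation": [0, 0, 0]},
    {"travel": [0, 0, -13], "rotation": [0, 0, 0]},
    {"travel": [0, 0, -13], "rotation": [0, 0, 0]},
    {"travel": [0, 0, -13], "rotation": [0, 0, 0]},
  ],
  jaw=6.0,
)

```text
t: 5.72
eef_pos: [0.6621, -0.1483, 0.1973]
eef_rot: [0.001, 0.999, 0.054, 0.002]
wrist_force: [-0.8, -0.5, -1.3]
width: 0.0601
finger_force: 0.0
```

```bash
python3 - <<'E'
from h import *
T=cv2.imread("pics/t2.png")[:,:,::-1];S=get_image("scene")
m=np.hstack([cv2.resize(x,(400,400),interpolation=cv2.INTER_CUBIC) for x in (T[197:247,360:410],S[250:320,235:305])]);cv2.imwrite("pics/m4.png",m[:,:,::-1])
go(.4465,-.2995,.20,-84.5)
E
```

```text
travel [-22.95  12.75  -0.47] rot [ 0.  -0.   0.7] tcp [ 0.6609 -0.148   0.1953] t 5.77 q6 1.18
```

View pics/m4.png

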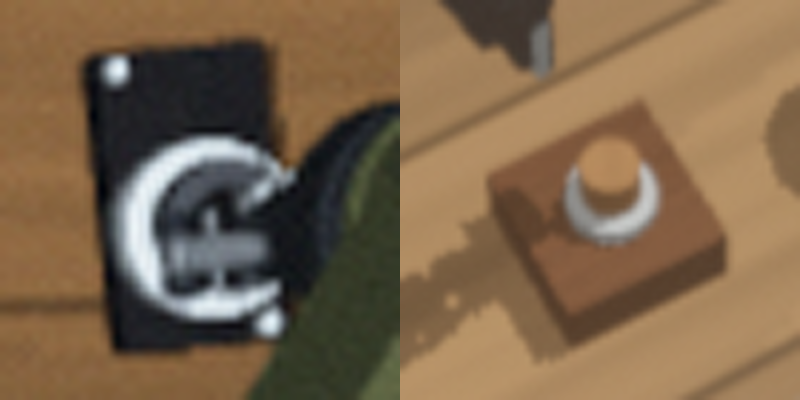

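The plunger stands upright with its flange on the block at crop (610,190), and it is released. I'll take fresh measurements of the stack while the arm is clear.

```bash
python3 - <<'E'
from h import *
T=get_image("top");S=get_image("scene")
m=np.hstack([cv2.resize(x,(400,400),interpolation=cv2.INTER_CUBIC) for x in (T[197:247,360:410],S[220:285,145:210])]);cv2.imwrite("pics/m5.png",m[:,:,::-1])
b=blobs(T,(80,0,135),(125,70,255),(373,208,398,242));h=cv2.convexHull(b[0]);c,r=cv2.minEnclosingCircle(h);print("big",c,r,ray("top",c,.056))
b=blobs(T,(85,0,0),(140,255,110),(366,198,400,246));x=cv2.minAreaRect(np.vstack(b));w=cv2.boxPoints(x);print("slab",x,ray("top",x[0],.028))
E
```

```text
big (385.4542236328125, 225.23239135742188) 10.829432487487793 [ 0.44635338 -0.29601291  0.056     ]
slab ((384.3564147949219, 221.06436157226562), (36.020347595214844, 24.57741928100586), 84.2894058227539) [ 0.45843974 -0.29910789  0.028     ]
```

View pics/m5.png

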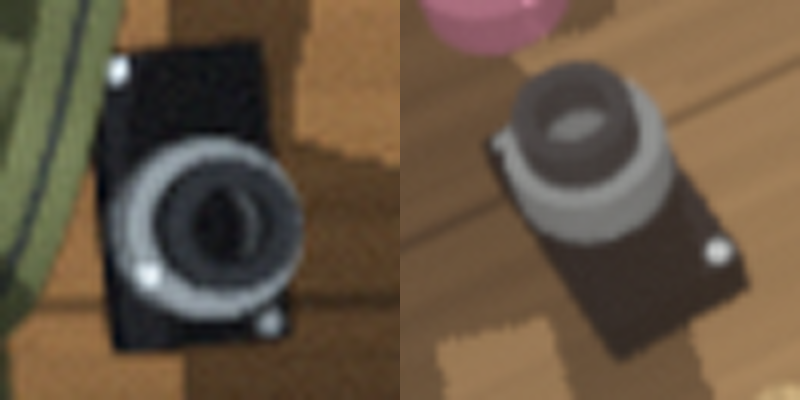

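Top crop: small collar centre at about (229,221), which is pixel (388.6,224.6); big collar at (208,228), which is (386,225.5). Both lie flat and the slab is unmoved.

```bash
python3 - <<'E'
from h import *
print("small",ray("top",(388.6,224.6),.08),ray("scene",(173.8,239.2),.08),tri((173.8,239.2),(388.6,224.6)))
print("big",ray("top",(386,225.5),.056))
go(.4465,-.2985,.15,-84.5)
E
```

```text
small [ 0.44802195 -0.29968813  0.08      ] [ 0.45590437 -0.30081366  0.08      ] [ 0.4485205  -0.30072056  0.07031304]
big [ 0.44556611 -0.29754139  0.056     ]
travel [-22.82  12.7    4.39] rot [-0.1  0.2  0.7] tcp [ 0.6598 -0.1477  0.1933] t 5.87 q6 1.18
```

Request:
apply_moves(
  motion=[
    {"travel": [-22.7, 12.8, -0.5], "rotation": [0, 0, 0.7]},
    {"travel": [-22.7, 12.8, -0.5], "rotation": [0, 0, 0.7]},
    {"travel": [-22.7, 12.8, -0.5], "rotation": [0, 0, 0.7]},
    {"travel": [-22.7, 12.8, -0.5], "rotation": [0, 0, 0.7]},
    {"travel": [-22.7, 12.8, -0.5], "rotation": [0, 0, 0.7]},
    {"travel": [-22.7, 12.8, -0.5], "rotation": [0, 0, 0.7]},
    {"travel": [-22.7, 12.8, -0.5], "rotation": [0, 0, 0.7]},
    {"travel": [-22.7, 12.8, 2], "rotation": [0, 0, 0.7]},
    {"travel": [-22.7, 12.8, 4.3], "rotation": [0, 0, 0.7]},
    {"travel": [-22.7, 12.8, 4.3], "rotation": [0, 0, 0.7]},
  ],
  jaw=7.0,
)

```text
t: 6.7
eef_pos: [0.4458, -0.2975, 0.1473]
eef_rot: [-0.004, 0.999, 0.047, -0.004]
wrist_force: [-1.3, 1.6, -0.2]
width: 0.0703
finger_force: 0.0
```

Request:
apply_moves(
  motion=[
    {"travel": [0, 0, 0], "rotation": [0, 0, 0]},
    {"travel": [0, 0, 0], "rotation": [0, 0, 0]},
  ],
)

```text
t: 6.87
eef_pos: [0.4497, -0.2995, 0.1521]
eef_rot: [-0.0, 0.999, 0.048, -0.0]
wrist_force: [0.3, -0.3, -0.7]
width: 0.07
finger_force: 0.0
```

```bash
python3 - <<'E'
from h import *
go(.448,-.2995,.079,-84.5)
E
```

```text
travel [-0.16 -0.01  7.31] rot [-0.  0.  0.] tcp [ 0.4497 -0.2995  0.1521] t 6.87 q6 0.81
```

Request:
apply_moves(
  motion=[
    {"travel": [-0.2, 0, 3], "rotation": [0, 0, 0]},
    {"travel": [-0.2, 0, 5.5], "rotation": [0, 0, 0]},
    {"travel": [-0.2, 0, 7.2], "rotation": [0, 0, 0]},
    {"travel": [-0.2, 0, 7.2], "rotation": [0, 0, 0]},
    {"travel": [-0.2, 0, 7.2], "rotation": [0, 0, 0]},
  ],
)

```text
t: 7.28
eef_pos: [0.4478, -0.2998, 0.0806]
eef_rot: [-0.0, 0.999, 0.048, -0.0]
wrist_force: [0.1, -1.1, 0.1]
width: 0.0698
finger_force: 0.0
```

Request:
apply_moves(
  motion=[
    {"travel": [0, 0, 0], "rotation": [0, 0, 0]},
    {"travel": [0, 0, 0], "rotation": [0, 0, 0]},
    {"travel": [0, 0, 0], "rotation": [0, 0, 0]},
    {"travel": [0, 0, 0], "rotation": [0, 0, 0]},
    {"travel": [0, 0, 0], "rotation": [0, 0, 0]},
  ],
  jaw=4.0,
)

```text
t: 7.7
eef_pos: [0.4488, -0.3009, 0.0826]
eef_rot: [0.001, 0.999, 0.048, 0.002]
wrist_force: [0.5, 0.5, 5.5]
width: 0.0449
finger_force: 61.5
```

Request:
apply_moves(
  motion=[
    {"travel": [0, 0, -1], "rotation": [0, 0, 0]},
    {"travel": [0, 0, -3], "rotation": [0, 0, 0]},
    {"travel": [0, 0, -6], "rotation": [0, 0, 0]},
    {"travel": [0, 0, -10], "rotation": [0, 0, 0]},
    {"travel": [0, 0, -11], "rotation": [0, 0, 0]},
    {"travel": [0, 0, -11], "rotation": [0, 0, 0]},
    {"travel": [0, 0, -11], "rotation": [0, 0, 0]},
  ],
)

```text
t: 8.28
eef_pos: [0.4473, -0.3, 0.1912]
eef_rot: [0.001, 0.999, 0.048, 0.001]
wrist_force: [-0.6, 0.1, -2.7]
width: 0.0452
finger_force: 61.9
```

```bash
python3 - <<'E'
from h import *
go(.4505,.2795,.19,-84.5)
E
```

```text
travel [ 5.860e+00 -5.765e+01  5.000e-02] rot [ 0.1 -0.1 -0. ] tcp [ 0.4473 -0.3     0.1912] t 8.28 q6 0.81
```

Request:
apply_moves(
  motion=[
    {"travel": [4, -4, 0], "rotation": [0, 0, 0]},
    {"travel": [5.9, -57.6, 0], "rotation": [0, 0, 0]},
    {"travel": [5.9, -57.6, 0], "rotation": [0, 0, 0]},
    {"travel": [5.9, -57.6, 0], "rotation": [0, 0, 0]},
    {"travel": [5.9, -57.6, 0], "rotation": [0, 0, 0]},
    {"travel": [5.9, -57.6, 0], "rotation": [0, 0, 0]},
    {"travel": [5.9, -57.6, 0], "rotation": [0, 0, 0]},
    {"travel": [5.9, -57.6, 0], "rotation": [0, 0, 0]},
    {"travel": [5.9, -57.6, 0], "rotation": [0, 0, 0]},
    {"travel": [5.9, -57.6, 0], "rotation": [0, 0, 0]},
  ],
)

```text
t: 9.12
eef_pos: [0.4556, 0.1085, 0.1881]
eef_rot: [0.0, 0.999, 0.048, -0.002]
wrist_force: [1.0, -0.1, -1.5]
width: 0.0452
finger_force: 62.0
```

```bash
python3 - <<'E'
from h import *
go(.4505,.2795,.15,-84.5)
E
```

```text
travel [  1.14 -17.08   3.8 ] rot [ 0.   0.3 -0. ] tcp [0.4556 0.1085 0.1881] t 9.12 q6 1.62
```

Request:
apply_moves(
  motion=[
    {"travel": [1.1, -17, 0], "rotation": [0, 0, 0]},
    {"travel": [1.1, -17, 0], "rotation": [0, 0, 0]},
    {"travel": [1.1, -17, 0], "rotation": [0, 0, 0]},
    {"travel": [1.1, -17, 0], "rotation": [0, 0, 0]},
    {"travel": [1.1, -17, 2], "rotation": [0, 0, 0]},
    {"travel": [1.1, -17, 3.8], "rotation": [0, 0, 0]},
    {"travel": [1.1, -17, 3.8], "rotation": [0, 0, 0]},
    {"travel": [1.1, -17, 3.8], "rotation": [0, 0, 0]},
  ],
)

```text
t: 9.78
eef_pos: [0.4503, 0.2761, 0.1496]
eef_rot: [0.002, 0.999, 0.048, -0.003]
wrist_force: [-0.2, -0.3, -0.7]
width: 0.0452
finger_force: 62.1
```

```bash
python3 - <<'E'
from h import *
go(.4505,.2795,.04,-84.5)
S=get_image("scene");x=S[115:190,310:410];cv2.imwrite("pics/s6.png",cv2.resize(x,(800,600),interpolation=cv2.INTER_CUBIC)[:,:,::-1])
print("post top px",px("scene",(.4505,.2795,.046)))
E
```

```text
travel [ 0.13 -0.37 10.95] rot [0.2 0.4 0. ] tcp [0.4503 0.2761 0.1496] t 9.78 q6 1.94
post top px [366.46287511 155.98171016]
```

View pics/s6.png

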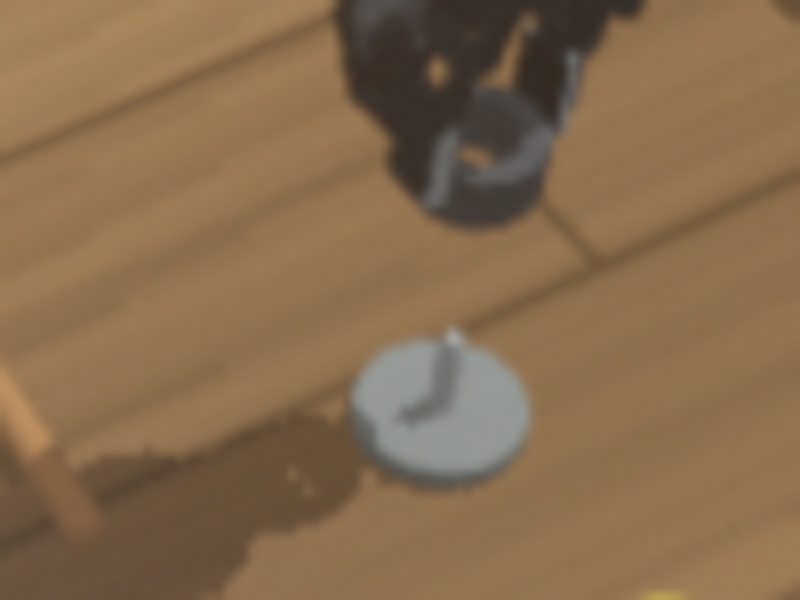

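The small collar is gripped level at crop (475,160). The thin post's tip is at (453,335), which is pixel (366.6,156.9) and matches my prediction. I'll lower it over the post.

Request:
apply_moves(
  motion=[
    {"travel": [0.1, -0.2, 2], "rotation": [0, 0, 0]},
    {"travel": [0.1, -0.2, 4], "rotation": [0, 0, 0]},
    {"travel": [0.1, -0.2, 5], "rotation": [0, 0, 0]},
    {"travel": [0.1, -0.2, 5], "rotation": [0, 0, 0]},
    {"travel": [0.1, -0.2, 5], "rotation": [0, 0, 0]},
  ],
)

```text
t: 10.25
eef_pos: [0.4537, 0.2786, 0.1025]
eef_rot: [0.0, 0.999, 0.047, -0.0]
wrist_force: [0.5, -0.7, -1.5]
width: 0.0449
finger_force: 62.1
```

```bash
python3 - <<'E'
from h import *
go(.4505,.2795,.04,-84.5)
E
```

```text
travel [-0.3  -0.12  6.25] rot [ 0.   0.  -0.1] tcp [0.4537 0.2786 0.1025] t 10.25 q6 1.95
```

Request:
apply_moves(
  motion=[
    {"travel": [-0.3, -0.1, 0.5], "rotation": [0, 0, 0]},
    {"travel": [-0.3, -0.1, 1.5], "rotation": [0, 0, 0]},
    {"travel": [-0.3, -0.1, 2.5], "rotation": [0, 0, 0]},
    {"travel": [-0.3, -0.1, 3.5], "rotation": [0, 0, 0]},
    {"travel": [-0.3, -0.1, 4.5], "rotation": [0, 0, 0]},
    {"travel": [-0.3, -0.1, 5.5], "rotation": [0, 0, 0]},
    {"travel": [-0.3, -0.1, 6.2], "rotation": [0, 0, 0]},
    {"travel": [-0.3, -0.1, 6.2], "rotation": [0, 0, 0]},
    {"travel": [-0.3, -0.1, 6.2], "rotation": [0, 0, 0]},
  ],
)

```text
t: 11.0
eef_pos: [0.4501, 0.2797, 0.0395]
eef_rot: [0.0, 0.999, 0.048, -0.001]
wrist_force: [-0.0, 0.9, -2.7]
width: 0.045
finger_force: 62.1
```

Request:
apply_moves(
  motion=[
    {"travel": [0, 0, 0.1], "rotation": [0, 0, 0]},
    {"travel": [0, 0, 0.2], "rotation": [0, 0, 0]},
    {"travel": [0, 0, 0.3], "rotation": [0, 0, 0]},
    {"travel": [0, 0, 0.3], "rotation": [0, 0, 0]},
  ],
)

```text
t: 11.33
eef_pos: [0.4507, 0.28, 0.0375]
eef_rot: [-0.0, 0.999, 0.048, 0.0]
wrist_force: [0.4, -0.1, -1.9]
width: 0.0452
finger_force: 62.1
```

Request:
apply_moves(
  motion=[
    {"travel": [0, 0, 0.1], "rotation": [0, 0, 0]},
    {"travel": [0, 0, 0.2], "rotation": [0, 0, 0]},
    {"travel": [0, 0, 0.2], "rotation": [0, 0, 0]},
  ],
)

```text
t: 11.58
eef_pos: [0.4508, 0.2801, 0.0366]
eef_rot: [-0.0, 0.999, 0.048, 0.001]
wrist_force: [-1.8, -1.7, 7.9]
width: 0.045
finger_force: 63.2
```

Contact at 0.0366, exactly as predicted. I'll release and lift.

Request:
apply_moves(
  motion=[
    {"travel": [0, 0, 0], "rotation": [0, 0, 0]},
    {"travel": [0, 0, 0], "rotation": [0, 0, 0]},
    {"travel": [0, 0, 0], "rotation": [0, 0, 0]},
    {"travel": [0, 0, 0], "rotation": [0, 0, 0]},
    {"travel": [0, 0, -3], "rotation": [0, 0, 0]},
    {"travel": [0, 0, -7], "rotation": [0, 0, 0]},
    {"travel": [0, 0, -11], "rotation": [0, 0, 0]},
    {"travel": [0, 0, -15], "rotation": [0, 0, 0]},
    {"travel": [0, 0, -15], "rotation": [0, 0, 0]},
    {"travel": [0, 0, -15], "rotation": [0, 0, 0]},
  ],
  jaw=7.0,
)

```text
t: 12.42
eef_pos: [0.4524, 0.2809, 0.1882]
eef_rot: [-0.001, 0.999, 0.048, 0.003]
wrist_force: [0.7, -0.4, -0.9]
width: 0.0699
finger_force: 0.0
```

```bash
python3 - <<'E'
from h import *
T=get_image("top");S=get_image("scene")
m=np.hstack([cv2.resize(x,(400,400),interpolation=cv2.INTER_CUBIC) for x in (T[197:247,360:410],S[140:190,340:390])]);cv2.imwrite("pics/m7.png",m[:,:,::-1])
b=blobs(T,(80,0,135),(125,70,255),(373,208,398,242));h=cv2.convexHull(b[0]);c,r=cv2.minEnclosingCircle(h);print("big",c,r,ray("top",c,.056))
go(.446,-.298,.19,-84.5)
E
```

```text
big (386.773681640625, 226.9105224609375) 13.236261367797852 [ 0.44152202 -0.29963464  0.056     ]
travel [-5.91 57.45 -0.5 ] rot [ 0.   0.1 -0. ] tcp [0.4499 0.2795 0.1847] t 12.52 q6 1.95
```

View pics/m7.png

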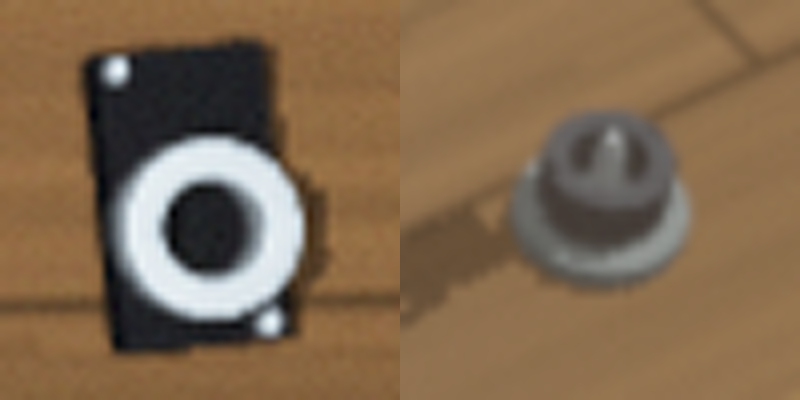

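The small collar lies flat on the thin post's foot with the tip showing through at crop (612,140). The big ring is free, centred at crop (211,228), which is pixel (386.4,225.5). I'll go for the big collar.

Request:
apply_moves(
  motion=[
    {"travel": [-6, 57.4, -0.5], "rotation": [0, 0, 0]},
    {"travel": [-6, 57.4, -0.5], "rotation": [0, 0, 0]},
    {"travel": [-6, 57.4, -0.5], "rotation": [0, 0, 0]},
    {"travel": [-6, 57.4, -0.5], "rotation": [0, 0, 0]},
    {"travel": [-6, 57.4, -0.5], "rotation": [0, 0, 0]},
    {"travel": [-6, 57.4, -0.5], "rotation": [0, 0, 0]},
    {"travel": [-6, 57.4, -0.5], "rotation": [0, 0, 0]},
    {"travel": [-6, 57.4, -0.5], "rotation": [0, 0, 0]},
    {"travel": [-6, 57.4, -0.5], "rotation": [0, 0, 0]},
    {"travel": [-6, 57.4, -0.5], "rotation": [0, 0, 0]},
  ],
  jaw=8.5,
)

```text
t: 13.35
eef_pos: [0.445, -0.1381, 0.1868]
eef_rot: [-0.001, 0.999, 0.048, -0.002]
wrist_force: [0.7, 0.1, -0.8]
width: 0.0849
finger_force: 0.0
```

```bash
python3 - <<'E'
from h import *
go(.4455,-.2985,.13,-84.8)
E
```

```text
travel [-1.46 15.99  5.64] rot [-0.1  0.2  0.3] tcp [ 0.445  -0.1381  0.1868] t 13.35 q6 1.08
```

Request:
apply_moves(
  motion=[
    {"travel": [-1.5, 16, 0], "rotation": [0, 0, 0]},
    {"travel": [-1.5, 16, 0], "rotation": [0, 0, 0]},
    {"travel": [-1.5, 16, 1], "rotation": [0, 0, 0]},
    {"travel": [-1.5, 16, 3], "rotation": [0, 0, 0]},
    {"travel": [-1.5, 16, 5.6], "rotation": [0, 0, 0]},
    {"travel": [-1.5, 16, 5.6], "rotation": [0, 0, 0]},
    {"travel": [-1.5, 16, 5.6], "rotation": [0, 0, 0]},
    {"travel": [-1.5, 16, 5.6], "rotation": [0, 0, 0]},
  ],
)

```text
t: 14.02
eef_pos: [0.4467, -0.2961, 0.1321]
eef_rot: [-0.001, 0.999, 0.048, -0.001]
wrist_force: [-0.6, -0.3, 0.6]
width: 0.0853
finger_force: 0.0
```

```bash
python3 - <<'E'
from h import *
go(.4455,-.2985,.053,-84.8)
E
```

```text
travel [-0.12  0.25  7.9 ] rot [-0.1  0.1  0.3] tcp [ 0.4467 -0.2961  0.1321] t 14.02 q6 0.81
```

Request:
apply_moves(
  motion=[
    {"travel": [-0.1, 0.2, 2.5], "rotation": [0, 0, 0]},
    {"travel": [-0.1, 0.2, 5], "rotation": [0, 0, 0]},
    {"travel": [-0.1, 0.2, 7], "rotation": [0, 0, 0]},
    {"travel": [-0.1, 0.2, 7.9], "rotation": [0, 0, 0]},
    {"travel": [-0.1, 0.2, 7.9], "rotation": [0, 0, 0]},
    {"travel": [-0.1, 0.2, 7.9], "rotation": [0, 0, 0]},
  ],
)

```text
t: 14.52
eef_pos: [0.4473, -0.299, 0.0547]
eef_rot: [0.0, 0.999, 0.049, 0.0]
wrist_force: [-0.6, 0.9, -0.7]
width: 0.0851
finger_force: 0.0
```

Request:
apply_moves(
  motion=[
    {"travel": [0, 0, 0], "rotation": [0, 0, 0]},
    {"travel": [0, 0, 0], "rotation": [0, 0, 0]},
    {"travel": [0, 0, 0], "rotation": [0, 0, 0]},
    {"travel": [0, 0, 0], "rotation": [0, 0, 0]},
    {"travel": [0, 0, 0], "rotation": [0, 0, 0]},
  ],
  jaw=5.5,
)

```text
t: 14.93
eef_pos: [0.4477, -0.2998, 0.0561]
eef_rot: [0.001, 0.999, 0.048, 0.001]
wrist_force: [-0.3, 1.8, 7.8]
width: 0.061
finger_force: 64.3
```

Request:
apply_moves(
  motion=[
    {"travel": [0, 0, -1], "rotation": [0, 0, 0]},
    {"travel": [0, 0, -3], "rotation": [0, 0, 0]},
    {"travel": [0, 0, -6], "rotation": [0, 0, 0]},
    {"travel": [0, 0, -10], "rotation": [0, 0, 0]},
    {"travel": [0, 0, -14], "rotation": [0, 0, 0]},
    {"travel": [0, 0, -14], "rotation": [0, 0, 0]},
    {"travel": [0, 0, -14], "rotation": [0, 0, 0]},
  ],
)

```text
t: 15.52
eef_pos: [0.448, -0.3007, 0.1972]
eef_rot: [0.002, 0.999, 0.048, 0.003]
wrist_force: [0.4, 0.8, -5.3]
width: 0.0607
finger_force: 68.4
```

```bash
python3 - <<'E'
from h import *
go(.65,.15,.195,-84.8)
E
```

```text
travel [ 24.42 -42.93   0.13] rot [ 0.3 -0.3  0.3] tcp [ 0.448  -0.3007  0.1972] t 15.52 q6 0.81
```

Request:
apply_moves(
  motion=[
    {"travel": [1, -2, 0], "rotation": [0, 0, 0]},
    {"travel": [24.4, -42.9, 0], "rotation": [0, 0, 0]},
    {"travel": [24.4, -42.9, 0], "rotation": [0, 0, 0]},
    {"travel": [24.4, -42.9, 0], "rotation": [0, 0, 0]},
    {"travel": [24.4, -42.9, 0], "rotation": [0, 0, 0]},
    {"travel": [24.4, -42.9, 0], "rotation": [0, 0, 0]},
    {"travel": [24.4, -42.9, 0], "rotation": [0, 0, 0]},
    {"travel": [24.4, -42.9, 0], "rotation": [0, 0, 0]},
    {"travel": [24.4, -42.9, 0], "rotation": [0, 0, 0]},
    {"travel": [24.4, -42.9, 0], "rotation": [0, 0, 0]},
  ],
)

```text
t: 16.35
eef_pos: [0.6071, 0.0651, 0.1911]
eef_rot: [0.0, 0.999, 0.048, -0.003]
wrist_force: [-0.1, -1.1, -5.3]
width: 0.0607
finger_force: 68.4
```

```bash
python3 - <<'E'
from h import *
go(.65,.15,.195,-84.8)
E
```

```text
travel [ 5.08 -8.04 -0.41] rot [-0.   0.3  0.3] tcp [0.6071 0.0651 0.1911] t 16.35 q6 1.51
```

Request:
apply_moves(
  motion=[
    {"travel": [5, -8, 0], "rotation": [0, 0, 0]},
    {"travel": [5, -8, 0], "rotation": [0, 0, 0]},
    {"travel": [5, -8, 0], "rotation": [0, 0, 0]},
    {"travel": [5, -8, 1], "rotation": [0, 0, 0]},
    {"travel": [5, -8, 4], "rotation": [0, 0, 0]},
    {"travel": [5, -8, 7], "rotation": [0, 0, 0]},
    {"travel": [5, -8, 9], "rotation": [0, 0, 0]},
    {"travel": [5, -8, 9], "rotation": [0, 0, 0]},
    {"travel": [5, -8, 9], "rotation": [0, 0, 0]},
  ],
)

```text
t: 17.1
eef_pos: [0.6478, 0.146, 0.1005]
eef_rot: [0.001, 0.999, 0.047, -0.004]
wrist_force: [0.9, -0.5, -5.0]
width: 0.0605
finger_force: 68.4
```

```bash
python3 - <<'E'
from h import *
go(.65,.15,.040,-84.8)
S=get_image("scene");cv2.imwrite("pics/s8.png",cv2.resize(S[180:255,320:420],(800,600),interpolation=cv2.INTER_CUBIC)[:,:,::-1])
print("post top px in crop",(px("scene",(.65,.15,.046))-[320,180])*8)
E
```

```text
travel [ 0.31 -0.38  6.05] rot [0.1 0.5 0.2] tcp [0.6478 0.146  0.1005] t 17.1 q6 1.63
post top px in crop [412.97530378 365.36783442]
```

View pics/s8.png

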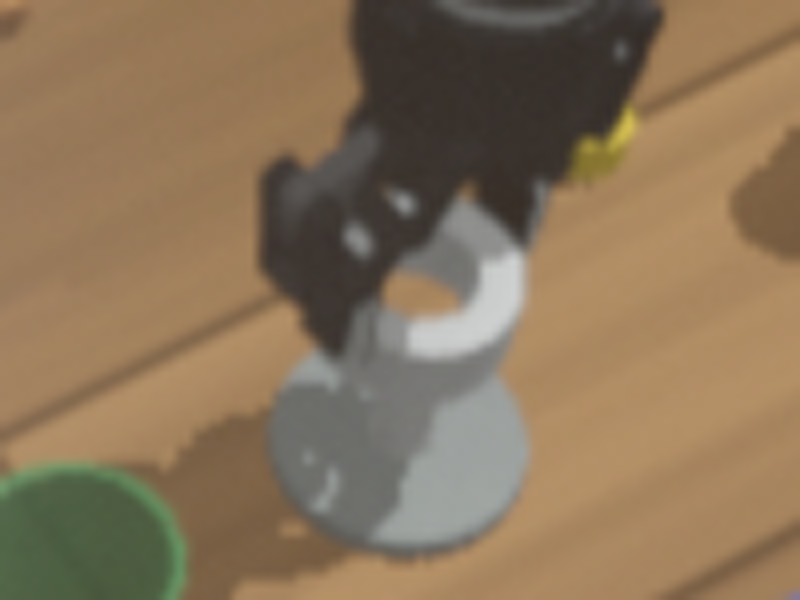

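The big collar is gripped level at crop (440,290), above the thick post's foot, with the tumbler rim at (75,540) well clear. I'll align and lower it.

Request:
apply_moves(
  motion=[
    {"travel": [0.2, -0.3, 0], "rotation": [0, 0, 0]},
    {"travel": [0.2, -0.3, 1], "rotation": [0, 0, 0]},
    {"travel": [0.2, -0.3, 1.5], "rotation": [0, 0, 0]},
    {"travel": [0.2, -0.3, 1.5], "rotation": [0, 0, 0]},
    {"travel": [0.2, -0.3, 1.5], "rotation": [0, 0, 0]},
  ],
)

```text
t: 17.57
eef_pos: [0.6522, 0.1507, 0.0887]
eef_rot: [0.0, 0.999, 0.048, -0.0]
wrist_force: [-0.5, 0.2, -5.5]
width: 0.0607
finger_force: 68.4
```

```bash
python3 - <<'E'
from h import *
go(.65,.15,.040,-84.8)
E
```

```text
travel [-0.23  0.05  4.87] rot [0.  0.1 0.3] tcp [0.6522 0.1507 0.0887] t 17.57 q6 1.64
```

Request:
apply_moves(
  motion=[
    {"travel": [-0.2, 0, 0.5], "rotation": [0, 0, 0]},
    {"travel": [-0.2, 0, 1.2], "rotation": [0, 0, 0]},
    {"travel": [-0.2, 0, 2], "rotation": [0, 0, 0]},
    {"travel": [-0.2, 0, 2.8], "rotation": [0, 0, 0]},
    {"travel": [-0.2, 0, 3.6], "rotation": [0, 0, 0]},
    {"travel": [-0.2, 0, 4.3], "rotation": [0, 0, 0]},
    {"travel": [-0.2, 0, 4.8], "rotation": [0, 0, 0]},
    {"travel": [-0.2, 0, 4.8], "rotation": [0, 0, 0]},
    {"travel": [-0.2, 0, 4.8], "rotation": [0, 0, 0]},
  ],
)

```text
t: 18.32
eef_pos: [0.6505, 0.1505, 0.0403]
eef_rot: [0.0, 0.999, 0.048, -0.001]
wrist_force: [0.6, 0.6, -5.9]
width: 0.0609
finger_force: 68.4
```

Request:
apply_moves(
  motion=[
    {"travel": [0, 0, 0.1], "rotation": [0, 0, 0]},
    {"travel": [0, 0, 0.2], "rotation": [0, 0, 0]},
    {"travel": [0, 0, 0.2], "rotation": [0, 0, 0]},
  ],
)

```text
t: 18.57
eef_pos: [0.651, 0.1506, 0.0393]
eef_rot: [-0.0, 0.999, 0.048, 0.0]
wrist_force: [0.2, -0.6, -4.7]
width: 0.0606
finger_force: 68.4
```

Request:
apply_moves(
  motion=[
    {"travel": [0, 0, 0.1], "rotation": [0, 0, 0]},
    {"travel": [0, 0, 0.2], "rotation": [0, 0, 0]},
    {"travel": [0, 0, 0.2], "rotation": [0, 0, 0]},
    {"travel": [0, 0, 0.2], "rotation": [0, 0, 0]},
  ],
)

```text
t: 18.9
eef_pos: [0.6511, 0.1507, 0.0382]
eef_rot: [-0.0, 0.999, 0.048, 0.001]
wrist_force: [-2.8, -0.4, 4.5]
width: 0.0607
finger_force: 69.4
```

Contact at the predicted 0.038. I'll release and lift.

Request:
apply_moves(
  motion=[
    {"travel": [0, 0, 0], "rotation": [0, 0, 0]},
    {"travel": [0, 0, 0], "rotation": [0, 0, 0]},
    {"travel": [0, 0, 0], "rotation": [0, 0, 0]},
    {"travel": [0, 0, 0], "rotation": [0, 0, 0]},
    {"travel": [0, 0, -3], "rotation": [0, 0, 0]},
    {"travel": [0, 0, -7], "rotation": [0, 0, 0]},
    {"travel": [0, 0, -11], "rotation": [0, 0, 0]},
    {"travel": [0, 0, -15], "rotation": [0, 0, 0]},
    {"travel": [0, 0, -15], "rotation": [0, 0, 0]},
    {"travel": [0, 0, -15], "rotation": [0, 0, 0]},
  ],
  jaw=8.5,
)

```text
t: 19.73
eef_pos: [0.6532, 0.151, 0.1909]
eef_rot: [-0.0, 0.999, 0.048, 0.004]
wrist_force: [-0.1, -0.6, -1.0]
width: 0.0852
finger_force: 0.0
```

```bash
python3 - <<'E'
from h import *
T=get_image("top");S=get_image("scene")
m=np.hstack([cv2.resize(x,(400,400),interpolation=cv2.INTER_CUBIC) for x in (T[197:247,360:410],S[205:260,342:397])]);cv2.imwrite("pics/m9.png",m[:,:,::-1])
b=blobs(T,(85,0,0),(140,255,100),(366,198,402,246));x=cv2.minAreaRect(b[0]);w=np.array([ray("top",q,.028) for q in cv2.boxPoints(x)])
print("slab",x,w.mean(0),np.linalg.norm(w-np.roll(w,1,0),axis=1),[np.degrees(np.arctan2(*(w[i]-w[i-1])[1::-1])).round(1) for i in(1,2)])
go(.457,-.297,.19,-84.8)
E
```

```text
slab ((382.8614196777344, 221.11386108398438), (36.21935272216797, 21.59230613708496), 84.2894058227539) [ 0.45844315 -0.29476051  0.028     ] [0.10515976 0.06272378 0.10512398 0.06255441] [np.float64(-85.3), np.float64(-175.8)]
travel [-23.51  42.7   -0.33] rot [0.  0.  0.3] tcp [0.6502 0.1505 0.1865] t 19.83 q6 1.64
```

View pics/m9.png

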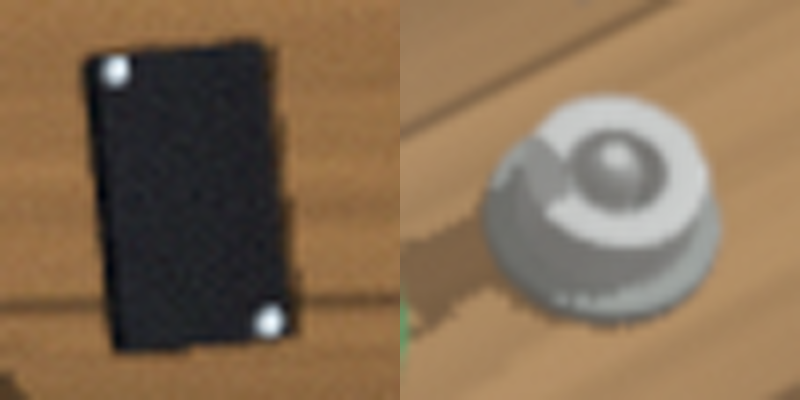

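The big collar is down over the thick post, with the post top at crop (617,165). The slab lies alone, centred at about (0.458, -0.296) with its long axis at about +5°. I'll go for the slab.

Request:
apply_moves(
  motion=[
    {"travel": [-23.4, 42.6, 0], "rotation": [0, 0, 0.5]},
    {"travel": [-23.4, 42.6, 0], "rotation": [0, 0, 0.5]},
    {"travel": [-23.4, 42.6, 0], "rotation": [0, 0, 0.5]},
    {"travel": [-23.4, 42.6, 0], "rotation": [0, 0, 0.5]},
    {"travel": [-23.4, 42.6, 0], "rotation": [0, 0, 0.5]},
    {"travel": [-23.4, 42.6, 0], "rotation": [0, 0, 0.5]},
    {"travel": [-23.4, 42.6, 0], "rotation": [0, 0, 0.5]},
    {"travel": [-23.4, 42.6, 0], "rotation": [0, 0, 0.5]},
    {"travel": [-23.4, 42.6, 0], "rotation": [0, 0, 0.5]},
    {"travel": [-23.4, 42.6, 0], "rotation": [0, 0, 0.5]},
  ],
)

```text
t: 20.67
eef_pos: [0.4835, -0.2329, 0.1846]
eef_rot: [-0.001, 0.999, 0.044, -0.002]
wrist_force: [0.9, 0.2, -0.4]
width: 0.0847
finger_force: 0.0
```

```bash
python3 - <<'E'
from h import *
go(.458,-.296,.10,-85)
E
```

```text
travel [-3.06  6.08  8.46] rot [-0.2  0.2 -0. ] tcp [ 0.4835 -0.2329  0.1846] t 20.67 q6 0.96
```

Request:
apply_moves(
  motion=[
    {"travel": [-3, 6, 0], "rotation": [0, 0, 0]},
    {"travel": [-3, 6, 1], "rotation": [0, 0, 0]},
    {"travel": [-3, 6, 4], "rotation": [0, 0, 0]},
    {"travel": [-3, 6, 7], "rotation": [0, 0, 0]},
    {"travel": [-3, 6, 8.4], "rotation": [0, 0, 0]},
    {"travel": [-3, 6, 8.4], "rotation": [0, 0, 0]},
    {"travel": [-3, 6, 8.4], "rotation": [0, 0, 0]},
    {"travel": [-3, 6, 8.4], "rotation": [0, 0, 0]},
  ],
)

```text
t: 21.33
eef_pos: [0.4614, -0.2944, 0.1026]
eef_rot: [-0.0, 0.999, 0.044, -0.0]
wrist_force: [0.7, 0.3, 0.5]
width: 0.0849
finger_force: 0.0
```

```bash
python3 - <<'E'
from h import *
go(.458,-.296,.027,-85)
E
```

```text
travel [-0.35  0.13  7.56] rot [-0.  0.  0.] tcp [ 0.4614 -0.2944  0.1026] t 21.33 q6 0.84
```

Request:
apply_moves(
  motion=[
    {"travel": [-0.3, 0.1, 2.5], "rotation": [0, 0, 0]},
    {"travel": [-0.3, 0.1, 5], "rotation": [0, 0, 0]},
    {"travel": [-0.3, 0.1, 6.8], "rotation": [0, 0, 0]},
    {"travel": [-0.3, 0.1, 7.6], "rotation": [0, 0, 0]},
    {"travel": [-0.3, 0.1, 7.6], "rotation": [0, 0, 0]},
    {"travel": [-0.3, 0.1, 7.6], "rotation": [0, 0, 0]},
  ],
)

```text
t: 21.83
eef_pos: [0.4592, -0.296, 0.0277]
eef_rot: [0.0, 0.999, 0.044, 0.0]
wrist_force: [-0.1, 0.2, -0.6]
width: 0.0854
finger_force: 0.0
```

Request:
apply_moves(
  motion=[
    {"travel": [0, 0, 0], "rotation": [0, 0, 0]},
    {"travel": [0, 0, 0], "rotation": [0, 0, 0]},
    {"travel": [0, 0, 0], "rotation": [0, 0, 0]},
    {"travel": [0, 0, 0], "rotation": [0, 0, 0]},
    {"travel": [0, 0, 0], "rotation": [0, 0, 0]},
  ],
  jaw=5.3,
)

```text
t: 22.25
eef_pos: [0.4598, -0.2969, 0.029]
eef_rot: [0.001, 0.999, 0.044, 0.002]
wrist_force: [-0.4, -0.2, 6.3]
width: 0.0607
finger_force: 64.7
```

Request:
apply_moves(
  motion=[
    {"travel": [0, 0, -1], "rotation": [0, 0, 0]},
    {"travel": [0, 0, -3], "rotation": [0, 0, 0]},
    {"travel": [0, 0, -6], "rotation": [0, 0, 0]},
    {"travel": [0, 0, -10], "rotation": [0, 0, 0]},
    {"travel": [0, 0, -11], "rotation": [0, 0, 0]},
    {"travel": [0, 0, -11], "rotation": [0, 0, 0]},
    {"travel": [0, 0, -11], "rotation": [0, 0, 0]},
  ],
)

```text
t: 22.83
eef_pos: [0.4583, -0.2956, 0.1375]
eef_rot: [0.0, 0.999, 0.044, 0.0]
wrist_force: [-0.7, 0.8, -4.2]
width: 0.0606
finger_force: 67.3
```

```bash
python3 - <<'E'
from h import *
go(.463,.0188,.138,-97)
E
```

```text
travel [  3.21 -31.28  -0.07] rot [ 0.  -0.1 12. ] tcp [ 0.4583 -0.2956  0.1375] t 22.83 q6 0.83
```

Request:
apply_moves(
  motion=[
    {"travel": [0.3, -2, 0], "rotation": [0, 0, 2]},
    {"travel": [3.2, -31.3, 0], "rotation": [0, 0, 12]},
    {"travel": [3.2, -31.3, 0], "rotation": [0, 0, 12]},
    {"travel": [3.2, -31.3, 0], "rotation": [0, 0, 12]},
    {"travel": [3.2, -31.3, 0], "rotation": [0, 0, 12]},
    {"travel": [3.2, -31.3, 0], "rotation": [0, 0, 12]},
    {"travel": [3.2, -31.3, 0], "rotation": [0, 0, 12]},
    {"travel": [3.2, -31.3, 0], "rotation": [0, 0, 12]},
    {"travel": [3.2, -31.3, 0], "rotation": [0, 0, 12]},
    {"travel": [3.2, -31.3, 0], "rotation": [0, 0, 12]},
  ],
)

```text
t: 23.67
eef_pos: [0.4607, 0.0216, 0.1348]
eef_rot: [-0.0, 0.998, -0.058, -0.003]
wrist_force: [-0.6, 0.1, -4.3]
width: 0.0602
finger_force: 67.4
```

Request:
apply_moves(
  motion=[
    {"travel": [0, 0, 0], "rotation": [0, 0, 0]},
    {"travel": [0, 0, 0], "rotation": [0, 0, 0]},
  ],
)

```text
t: 23.83
eef_pos: [0.4623, 0.0179, 0.1358]
eef_rot: [0.0, 0.998, -0.061, -0.001]
wrist_force: [-0.4, 0.0, -4.6]
width: 0.06
finger_force: 67.4
```

```bash
python3 - <<'E'
from h import *
go(.463,.0188,.038,-97)
S=get_image("scene");cv2.imwrite("pics/s10.png",cv2.resize(S[150:240,230:350],(800,600),interpolation=cv2.INTER_CUBIC)[:,:,::-1])
E
```

```text
travel [ 0.09 -0.1   9.78] rot [ 0.   0.1 -0. ] tcp [0.4623 0.0179 0.1358] t 23.83 q6 1.64
```

View pics/s10.png

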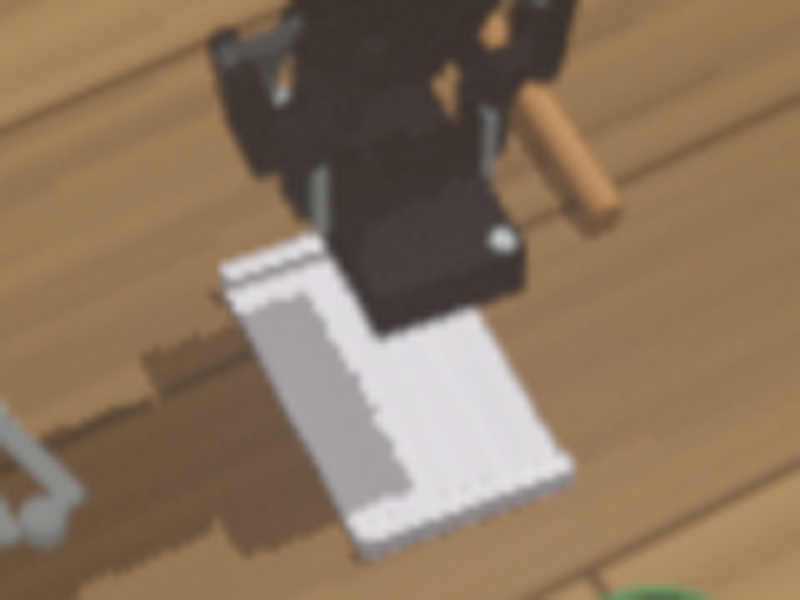

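The slab is gripped level and parallel to the rest, whose lips are at crop (270,265) and (465,510). The spatula handle is clear. I'll lower the slab.

Request:
apply_moves(
  motion=[
    {"travel": [0.1, -0.1, 2.5], "rotation": [0, 0, 0]},
    {"travel": [0.1, -0.1, 5], "rotation": [0, 0, 0]},
    {"travel": [0.1, -0.1, 7], "rotation": [0, 0, 0]},
    {"travel": [0.1, -0.1, 8.3], "rotation": [0, 0, 0]},
    {"travel": [0.1, -0.1, 9.2], "rotation": [0, 0, 0]},
    {"travel": [0.1, -0.1, 9.7], "rotation": [0, 0, 0]},
    {"travel": [0.1, -0.1, 9.7], "rotation": [0, 0, 0]},
    {"travel": [0.1, -0.1, 9.7], "rotation": [0, 0, 0]},
  ],
)

```text
t: 24.55
eef_pos: [0.4647, 0.019, 0.0401]
eef_rot: [0.0, 0.998, -0.062, 0.0]
wrist_force: [0.1, -0.4, -4.0]
width: 0.0604
finger_force: 67.3
```

Request:
apply_moves(
  motion=[
    {"travel": [0, 0, 0.1], "rotation": [0, 0, 0]},
    {"travel": [0, 0, 0.2], "rotation": [0, 0, 0]},
    {"travel": [0, 0, 0.2], "rotation": [0, 0, 0]},
  ],
)

```text
t: 24.8
eef_pos: [0.4647, 0.0197, 0.0385]
eef_rot: [-0.0, 0.998, -0.061, 0.001]
wrist_force: [0.5, -0.6, -3.8]
width: 0.0604
finger_force: 67.3
```

Request:
apply_moves(
  motion=[
    {"travel": [0, 0, 0.1], "rotation": [0, 0, 0]},
    {"travel": [0, 0, 0.2], "rotation": [0, 0, 0]},
    {"travel": [0, 0, 0.3], "rotation": [0, 0, 0]},
    {"travel": [0, 0, 0.3], "rotation": [0, 0, 0]},
  ],
)

```text
t: 25.13
eef_pos: [0.4643, 0.0198, 0.0351]
eef_rot: [-0.0, 0.998, -0.061, 0.0]
wrist_force: [-0.5, 0.0, -1.7]
width: 0.0599
finger_force: 67.6
```

Request:
apply_moves(
  motion=[
    {"travel": [0, 0, 0.1], "rotation": [0, 0, 0]},
    {"travel": [0, 0, 0.1], "rotation": [0, 0, 0]},
    {"travel": [0, 0, 0.1], "rotation": [0, 0, 0]},
  ],
)

```text
t: 25.38
eef_pos: [0.4643, 0.0198, 0.035]
eef_rot: [0.0, 0.998, -0.061, 0.0]
wrist_force: [-2.4, 1.3, 10.0]
width: 0.0604
finger_force: 68.9
```

Firm contact at the predicted 0.035. I'll release, lift and check.

Request:
apply_moves(
  motion=[
    {"travel": [0, 0, 0], "rotation": [0, 0, 0]},
    {"travel": [0, 0, 0], "rotation": [0, 0, 0]},
    {"travel": [0, 0, 0], "rotation": [0, 0, 0]},
    {"travel": [0, 0, 0], "rotation": [0, 0, 0]},
    {"travel": [0, 0, -3], "rotation": [0, 0, 0]},
    {"travel": [0, 0, -7], "rotation": [0, 0, 0]},
    {"travel": [0, 0, -11], "rotation": [0, 0, 0]},
    {"travel": [0, 0, -15], "rotation": [0, 0, 0]},
    {"travel": [0, 0, -18], "rotation": [0, 0, 0]},
    {"travel": [0, 0, -18], "rotation": [0, 0, 0]},
  ],
  jaw=8.5,
)

```text
t: 26.22
eef_pos: [0.4686, 0.0195, 0.2203]
eef_rot: [-0.0, 0.998, -0.061, 0.007]
wrist_force: [1.1, -0.0, 0.1]
width: 0.0848
finger_force: 0.0
```

Request:
apply_moves(
  motion=[
    {"travel": [0, 12, 0], "rotation": [0, 0, 0]},
    {"travel": [0, 12, 0], "rotation": [0, 0, 0]},
    {"travel": [0, 12, 0], "rotation": [0, 0, 0]},
    {"travel": [0, 12, 0], "rotation": [0, 0, 0]},
    {"travel": [0, 12, 0], "rotation": [0, 0, 0]},
  ],
)

```text
t: 26.63
eef_pos: [0.4491, -0.101, 0.2133]
eef_rot: [-0.0, 0.998, -0.063, -0.0]
wrist_force: [-0.4, 0.0, -0.1]
width: 0.085
finger_force: 0.0
```

```bash
python3 - <<'E'
from h import *
S=get_image("scene");cv2.imwrite("pics/s11.png",cv2.resize(S[130:310,220:460],(800,600),interpolation=cv2.INTER_CUBIC)[:,:,::-1])
s=manip.state();print(s["t"],s["width"],s["eef_pos"])
E
```

```text
26.6833 0.0851293891489917 [ 0.44907005 -0.09978687  0.21326551]
```

View pics/s11.png

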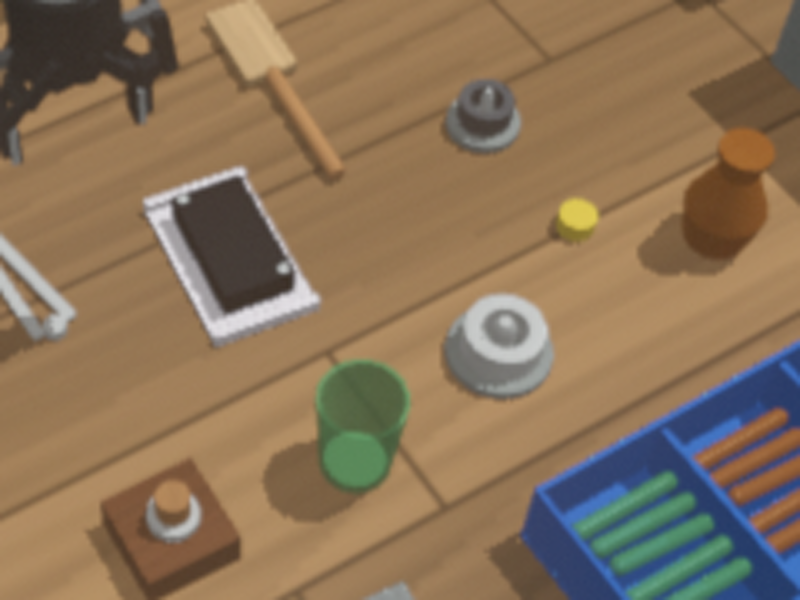

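All four parts are seated and released: the plunger at crop (172,510), the small collar at (487,110), the big collar at (505,335) and the slab between the lips at (232,245). The tumbler and vase are upright and untouched. Handing in.

```bash
python3 -c "
from cell import ticket
print(ticket.sign_off())"
```

```text
the job is handed in; nothing more can be done
None
```

I took the mould apart from the top, put all four parts away as asked without tipping any or moving the tumbler or vase, and handed the job in at about 27 s of the 112 s allowed; no verdict came back.

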